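# Widen the braai spit rest by one hole

### The job

The spit rest on the granite shelf is one hole too narrow for the long spit. Press its red snap button down flush, push the sliding sleeve outwards by its yellow thumb ledge, and stop when the button springs up through the next hole. Work gently (no push on the sleeve or button over 20 N), leave the tumbler, the sprinkle tin and the tongs where they stand, and take the hand away at the end.

Things in the scene. Friction and masses are not known exactly. Their poses are not given: they have to be found in the camera images.
- rest: Spit rest, bolted to the shelf. A fixed level square tube runs along its own y axis, from a bracket with a fork at own y = -155 mm; a grey square sleeve 30 mm wide, flat top 70 mm above the shelf, slides over it and carries the other fork, at own y = +138 mm at the start. Forks reach 108 mm up. Origin: on the shelf straight below the button's centre; z up. Outwards (wider) = own +y.
- button_top (a point): Centre of the top of the red snap button, 12 mm across, 5 mm proud of the sleeve's flat top when out. It sits in the fixed tube, moves only up and down (2 N starts it, 6 N brings it flush), and locks the sleeve by sticking through its first hole; down to within 0.8 mm of flush it frees it. Once the sleeve has moved some 10 mm its wall covers the button and keeps it down without a finger.
- button (a joint): How far the button is pressed, m: 0 = out (locked), 0.005 = flush with the sleeve's top, 0.0056 = end stop; about 0.0042 while the sleeve's wall covers it.
- ledge (a point): Yellow thumb ledge on the sleeve's top: upright plate across the sleeve, 30 mm wide, 4 mm thick, 22 mm high. The point is mid-face, on the side towards the button, 11 mm above the sleeve's top and 14 mm outwards (rest's own +y) of the button's centre at the start. A closed fingertip holding the button down can push this face outwards at the same time. It moves with the sleeve.
- sleeve (a joint): Distance the sleeve is slid outwards, m: 0 within 0.001 at the start, locked in the first hole; 1.5 mm of play either way in a hole; drags with 3 to 6 N; end stop 0.070. The next hole (black, in a dark band round the sleeve, inwards of the button) varies in place: the sleeve must go 32 to 54 mm, then the button springs up by itself and the sleeve stops dead.
- tumbler: Glass tumbler, loose, 74 mm across, 95 mm high. Origin: centre of its underside.
- tin: Round aluminium sprinkle tin, loose, 66 mm across, 88 mm high. Origin: centre of its underside.
- tongs: Bamboo tongs lying flat, loose, 220 mm long along their own x, about 45 mm wide, 16 mm high. Origin: centre of their underside.

How it is judged:
On the way, in this order (a step that is already met when the one before it is completed fails the run):
1. the button is pressed flush (within 1 mm) while the sleeve is still in its first hole (value of joint button above 0.004 m and value of joint sleeve below 0.005 m), for 0.1 s.
2. the sleeve has been slid out so far that its wall covers the button (value of joint sleeve above 0.015 m and value of joint button above 0.003 m), for 0.1 s.
At the end, for the whole second after the job is handed in: The sleeve stands more than 28 mm farther out than at the start and at rest, with the red button sprung up (within 1 mm of fully out) through the next hole; tumbler and tin are within 15 mm and the tongs within 20 mm of where they stood (value of joint button below 0.001 m and value of joint sleeve above 0.028 m and velocity of joint sleeve between -0.005 and 0.005 m/s and distance of each of tumbler, tin from where it was at the start of the episode below 0.015 m and distance of tongs from where it was at the start of the episode below 0.02 m); the robot touches nothing.
It fails at once if the robot pushes on the sleeve or the button with more than 20 N (contact force between any of the fingers, the arm and sleeve above 20 N or contact force between any of the fingers, the arm and button above 20 N).
It fails at once if a bystander is knocked over (angle between any of tumbler, tin's own z axis and vertical above 0.5 rad).
It also fails if it takes over 45 s, if anything falls off the work surface, if the arm or the gripper's body presses on something with over 40 N, if the wrist force passes 120 N, or if a joint passes its speed limit or range.

### The arm

A 6-joint arm with a two-finger parallel gripper is mounted at the origin on the work surface. World frame = base frame: x ahead of the robot, y to its left, z up, the work surface at z = 0. Lengths are in m, angles in rad, forces in N, time in s.
With the tool pointing down it reaches from about 0.25 to 0.775 m from the base axis. Payload 4 kg.
Tool frame: the origin (TCP) lies between the finger pads; the fingertips stand 8 mm ahead of it and the grasp point (between the pads) lies 11 mm behind it; z points along the fingers, y is the line along which they close (so a half turn about z gives the same grasp; the last joint's range is limited). The gripper opens to 94 mm and grips with 3 to 60 N. Pads are 16 mm wide; open, the fingers measure 119 mm over their backs; the gripper's body (75 mm by 177 mm) begins 78 mm behind the grasp point.
Start: joints at [-1.375, 0.087, 1.371, -0, 1.684, -0.103], TCP at [0.162, -0.526, 0.214] pointing down, gripper open.
Joint ranges: [-3.1, 3.1], [-0.76, 2.03], [0.27, 2.55], [-1.08, 4.22], [0.17, 2.65], [-2.57, 2.57]. Speed limits (rad/s): [2.79, 2.79, 3.14, 3.14, 3.14, 3.14].

### API

Orientations are given as a 3x3 rotation matrix whose columns are the frame's x, y, z axes.
In Python, from bench import status, vision, finish_job gives the robot as it stands.
- The arm moves only by the shell command python3 -m creep 'ROWS' [FORCE]. ROWS is JSON, a list of rows, each an object with "slide": the shift along the tool's x, y, z in m, a list of three; "twist": the turn about the tool's z in rad; "grip": the finger opening in m, from 0 to 0.094. In form: [{"slide": [x, y, z], "twist": twist, "grip": grip}, ...]. A call has 1 to 12 rows; each row is the pose to reach, as a shift and turn from the pose commanded when the call began, along the tool's axes at that moment; what a row does not reach only later rows make up. A row lasts 1/12 s, in which the tool goes at most 41.7 mm and 7.16 degrees, less where a joint would pass 70% of its speed; a pose out of reach is approached as far as the arm can. A call with a gripper value outside its range is refused whole. The fingers move at their own pace and stop on an object; FORCE is the grip in N (left out, the last holds). Time passes only in rows, so rows that repeat a pose let the fingers close. It gives the time, the measured TCP pose, the force, the opening and the grip force at its end, in the units of the state.
- status.state(): the state, without advancing time (a new reading comes with each control period).
- vision.snapshot(name): name is "scene" or "top" or "wrist"; returns a dict with "pixels" (384x512x3 uint8, red, green, blue), "camera_matrix" (3x3 intrinsics, pixels), "k1" (the pictures are not rectified: a ray, as slopes to the right and down, at radius r is drawn at 1 + k1 r^2 times it, then the intrinsics apply), "R" (3x3) and "t" (3): a world point X has camera coordinates R X + t. Camera axes: x right, y down, z forward; pixel columns grow to the right and rows downward; lengths in m; the calibration is good to about 2 mm. A picture is of the moment at which its call begins. There is no depth.
- finish_job(): hands the job in; it is judged then, once.
The state is a dict: "time": time; "joint_positions": joint angles; "joint_vel": joint speeds; "joint_torque": joint torques, N m; "position": TCP position; "tool_rot": TCP orientation; "force": force on the tool from outside, world axes, zero at the start; "torque": the same for the moment, N m; "grip_width": finger opening in m; "gripper_force": force on a finger pad.
Only numpy, scipy, OpenCV 4.12 (cv2) and the standard library are available. Lean on these libraries where they do the work, as an engineer would, in place of code of your own. Each camera call takes 0.05 s, during which the arm holds its last target. There are 200 camera calls.

## Working session

There is one attempt and no reset: what is moved stays moved. The work goes in short steps, Python scripts to look and compute and a shell command to move; the robot and the scene stay as the last step left them, time stands still between calls to the robot, and variables do not carry over. Pictures are saved under pics/ and viewed, at most 10 in all, crops included, and the job is handed in when it is done.

```bash
mkdir -p pics; ls; cat > h.py <<'E'
import numpy as np,cv2
from bench import status,vision
def snap(n,f):
    s=vision.snapshot(n); cv2.imwrite('pics/'+f,np.ascontiguousarray(s['pixels'][:,:,::-1])); return s
def ray(s,u,v):
    K=s['camera_matrix'];k=s['k1']
    d=np.array([(u-K[0][2])/K[0][0],(v-K[1][2])/K[1][1]]);x=d.copy()
    for _ in range(30): x=d/(1+k*(x@x))
    R=np.array(s['R']);return -R.T@s['t'],R.T@np.array([x[0],x[1],1])
def atz(s,u,v,z):
    c,d=ray(s,u,v);return c+d*(z-c[2])/d[2]
def proj(s,X):
    c=np.array(s['R'])@X+s['t'];x=c[:2]/c[2];x=x*(1+s['k1']*(x@x));K=s['camera_matrix'];return K[0][0]*x[0]+K[0][2],K[1][1]*x[1]+K[1][2]
def red(s):
    h=cv2.cvtColor(s['pixels'],cv2.COLOR_RGB2HSV);return blobs(((h[...,0]<6)|(h[...,0]>174))&(h[...,1]>150)&(h[...,2]>70))
def yel(s):
    h=cv2.cvtColor(s['pixels'],cv2.COLOR_RGB2HSV);return blobs((h[...,0]>20)&(h[...,0]<34)&(h[...,1]>150)&(h[...,2]>90))
def blobs(m):
    n,l,st,c=cv2.connectedComponentsWithStats(m.astype(np.uint8));return [(st[i].tolist(),c[i].round(1).tolist()) for i in range(1,n) if st[i][4]>5]
E
python3 - <<'E'
from h import *
for n in('scene','top','wrist'):
    s=snap(n,n+'1.png');print(n,'red',red(s),'yel',yel(s))
a=[cv2.imread(f'pics/{n}1.png') for n in('scene','top')]
cv2.imwrite('pics/st.png',cv2.resize(np.hstack(a),(800,300)))
E
```

```text
pics
scene red [([206, 191, 8, 6, 35], [209.6, 193.5])] yel [([216, 180, 5, 16, 43], [218.1, 187.3])]
top red [([311, 236, 7, 7, 39], [314.0, 239.4])] yel [([303, 228, 8, 15, 23], [306.1, 235.0])]
wrist red [] yel []
```

View pics/top1.png

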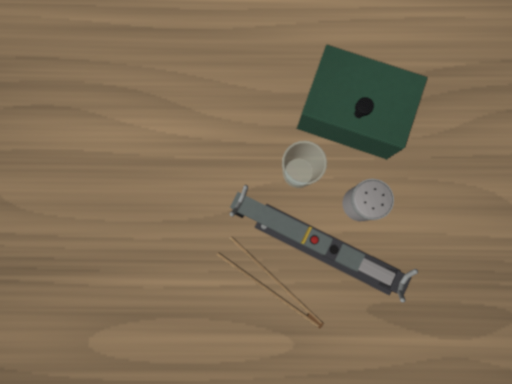

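View pics/scene1.png

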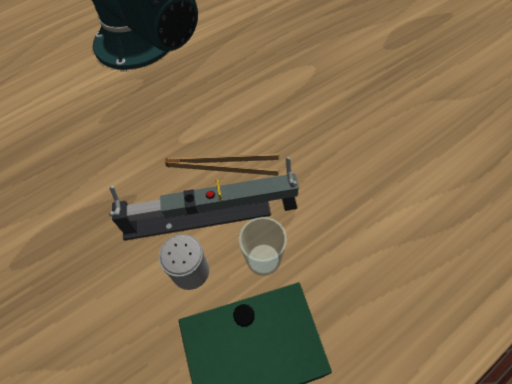

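The top view shows the button at (314,239), the ledge at (306,235), the next hole at (334,249), and the forks at about (240,200) and (405,284). The tumbler is near (304,164), the tin near (369,200) and the tongs below-left. The scene view agrees: button (210,193), ledge (218,187).

```bash
python3 - <<'E'
from h import *
t=vision.snapshot('top');s=vision.snapshot('scene')
print('btn top',atz(t,314,239,.075),'scene',atz(s,209.6,193.5,.074))
print('ledge',atz(t,306.1,235,.092))
print('axis hole',atz(t,334,249,.07),'sleeve outer end ~',atz(t,246,202,.07), 'fixed fork',atz(t,402,280,.07))
a=[atz(t,*p,.07)for p in((249,196),(307,226),(241,211),(303,245))];print(a)
d=atz(t,246,203.5,.07)-atz(t,334,249,.07);print('dir',d/np.linalg.norm(d))
print('tumb',atz(t,304,150,.095),atz(t,304,164,.095),'tin',atz(t,375,196,.088))
q=status.state();print(q['position'],q['tool_rot'],q['force'],q['grip_width'])
E
```

```text
btn top [ 0.53238075 -0.0950178   0.075     ] scene [ 0.53146047 -0.09566958  0.074     ]
ledge [ 0.53852498 -0.07995929  0.092     ]
axis hole [ 0.51641137 -0.12853436  0.07      ] sleeve outer end ~ [0.5929259  0.01794389 0.07      ] fixed fork [ 0.46802301 -0.23780782  0.07      ]
[array([0.60313911, 0.01302172, 0.07      ]), array([ 0.55376364, -0.08430813,  0.07      ]), array([0.57767244, 0.02613018, 0.07      ]), array([ 0.52233508, -0.07747052,  0.07      ])]
dir [0.45090581 0.89257154 0.        ]
tumb [ 0.67721099 -0.07697575  0.095     ] [ 0.65382781 -0.07686671  0.095     ] tin [ 0.6031135  -0.19292126  0.088     ]
[ 0.16187285 -0.52540352  0.21294577] [[ 9.55683751e-01  2.94395194e-01 -1.95182940e-04]
 [ 2.94395245e-01 -9.55683294e-01  9.38346597e-04]
 [ 8.97116534e-05 -9.54223524e-04 -9.99999541e-01]] [-0.2495181  -0.15930927 -0.38803888] 0.09422971503807756
```

```bash
python3 -m creep '[{"slide":[0.015,-0.009,0],"twist":-0.03,"grip":0},{"slide":[0.045,-0.028,0],"twist":-0.1,"grip":0},{"slide":[0.075,-0.047,0],"twist":-0.17,"grip":0},{"slide":[0.105,-0.066,0],"twist":-0.24,"grip":0},{"slide":[0.135,-0.085,0],"twist":-0.31,"grip":0},{"slide":[0.165,-0.104,0],"twist":-0.38,"grip":0},{"slide":[0.195,-0.123,0],"twist":-0.45,"grip":0},{"slide":[0.225,-0.142,0],"twist":-0.52,"grip":0},{"slide":[0.255,-0.161,0],"twist":-0.59,"grip":0},{"slide":[0.285,-0.18,0],"twist":-0.66,"grip":0},{"slide":[0.305,-0.193,0],"twist":-0.72,"grip":0},{"slide":[0.315,-0.199,0],"twist":-0.76,"grip":0}]' 10; python3 - <<'E'
from h import *
q=status.state();R=np.array(q['tool_rot']);p=np.array(q['position']);u=np.array([.451,.893,0])
print(q['time'],p,R.round(3),q['joint_positions'])
print(R.T@(np.array([.532,-.095,0])+.0*u+[0,0,.16]-p),np.degrees(np.arctan2(R[1,0],R[0,0])))
E
```

```text
time: 1.25
position: [0.4058, -0.2403, 0.2135]
tool_rot: [[0.484, 0.875, 0.001], [0.875, -0.484, 0.001], [0.001, 0.0, -1.0]]
force: [-0.6, -0.5, -0.2]
grip_width: 0.0174
gripper_force: 0.0
1.25 [ 0.40576914 -0.240296    0.21348259] [[ 0.484  0.875  0.001]
 [ 0.875 -0.484  0.001]
 [ 0.001  0.    -1.   ]] [-6.55585171e-01 -8.88428114e-02  1.54666124e+00  8.39261973e-04
  1.68374117e+00 -1.49699938e-01]
[0.18821859 0.04002149 0.05364317] 61.02033523294665
```

```bash
python3 -m creep '[{"slide":[0.015,0.004,0.002],"twist":-0.01,"grip":0},{"slide":[0.045,0.012,0.006],"twist":-0.02,"grip":0},{"slide":[0.075,0.02,0.012],"twist":-0.03,"grip":0},{"slide":[0.105,0.028,0.02],"twist":-0.035,"grip":0},{"slide":[0.13,0.036,0.026],"twist":-0.038,"grip":0},{"slide":[0.145,0.04,0.03],"twist":-0.038,"grip":0},{"slide":[0.15,0.04,0.03],"twist":-0.038,"grip":0},{"slide":[0.15,0.04,0.03],"twist":-0.038,"grip":0},{"slide":[0.15,0.04,0.03],"twist":-0.038,"grip":0}]'; python3 - <<'E'
from h import *
s=snap('wrist','w2.png');print(red(s),yel(s))
for b in red(s): print(atz(s,*b[1],.0745))
for b in yel(s): print(b)
t=vision.snapshot('top');print(red(t),yel(t))
E
```

```text
time: 2.0
position: [0.5123, -0.1324, 0.1837]
tool_rot: [[0.457, 0.89, -0.0], [0.89, -0.457, -0.001], [-0.001, 0.0, -1.0]]
force: [0.1, -0.3, 0.1]
grip_width: 0.0004
gripper_force: 0.0
[([245, 149, 13, 13, 136], [251.0, 155.0])] [([235, 137, 32, 5, 115], [251.0, 138.9])]
[ 0.53196348 -0.09539064  0.0745    ]
([235, 137, 32, 5, 115], [251.0, 138.9])
[([311, 236, 7, 7, 39], [314.0, 239.4])] [([303, 228, 8, 15, 23], [306.1, 235.0])]
```

View pics/w2.png

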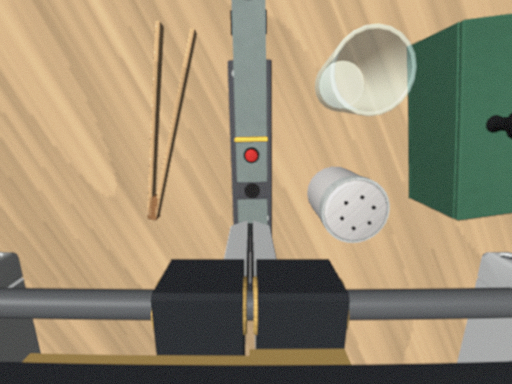

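The wrist view shows the tool aligned with the sleeve, button (251,155), ledge (251,139), hole (251,190). Now I'll move above the button and stop just short of it.

```bash
python3 -m creep '[{"slide":[0.015,0,0],"twist":0,"grip":0},{"slide":[0.035,0,0],"twist":0,"grip":0},{"slide":[0.045,0.0005,0.01],"twist":0,"grip":0},{"slide":[0.045,0.0005,0.03],"twist":0,"grip":0},{"slide":[0.045,0.0005,0.055],"twist":0,"grip":0},{"slide":[0.045,0.0005,0.07],"twist":0,"grip":0},{"slide":[0.045,0.0005,0.08],"twist":0,"grip":0},{"slide":[0.045,0.0005,0.087],"twist":0,"grip":0},{"slide":[0.045,0.0005,0.091],"twist":0,"grip":0},{"slide":[0.045,0.0005,0.094],"twist":0,"grip":0},{"slide":[0.045,0.0005,0.096],"twist":0,"grip":0},{"slide":[0.045,0.0005,0.096],"twist":0,"grip":0}]'
python3 - <<'E'
from h import *
s=snap('wrist','w3.png');snap('scene','s3.png')
a=cv2.imread('pics/s3.png')[140:240,140:300];cv2.imwrite('pics/s3c.png',cv2.resize(a,None,fx=4,fy=4,interpolation=2))
E
```

```text
time: 3.1
position: [0.534, -0.0925, 0.088]
tool_rot: [[0.457, 0.89, 0.001], [0.89, -0.457, -0.001], [-0.001, 0.002, -1.0]]
force: [0.1, -2.1, -1.6]
grip_width: 0.0002
gripper_force: 0.8
```

View pics/s3c.png

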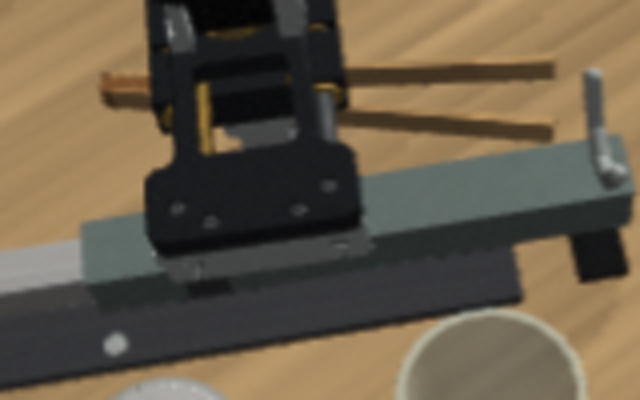

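The hand hides the button and ledge. I'll descend in small steps and check the force after each.

```bash
python3 -m creep '[{"slide":[0,0,0],"twist":0,"grip":0},{"slide":[0,0,0],"twist":0,"grip":0},{"slide":[0,0,0.001],"twist":0,"grip":0},{"slide":[0,0,0.001],"twist":0,"grip":0}]';python3 -m creep '[{"slide":[0,0,0.001],"twist":0,"grip":0},{"slide":[0,0,0.002],"twist":0,"grip":0},{"slide":[0,0,0.003],"twist":0,"grip":0},{"slide":[0,0,0.003],"twist":0,"grip":0}]'
```

```text
time: 3.53
position: [0.534, -0.092, 0.087]
tool_rot: [[0.456, 0.89, 0.001], [0.89, -0.456, -0.001], [-0.0, 0.001, -1.0]]
force: [-0.2, -2.2, 0.9]
grip_width: 0.0005
gripper_force: 1.3
time: 3.87
position: [0.5337, -0.0918, 0.0833]
tool_rot: [[0.456, 0.89, -0.0], [0.89, -0.456, -0.0], [-0.0, 0.0, -1.0]]
force: [-1.2, -2.4, 1.3]
grip_width: 0.0004
gripper_force: 1.4
```

```bash
python3 -m creep '[{"slide":[-0.001,0,0.001],"twist":0,"grip":0},{"slide":[-0.001,0,0.002],"twist":0,"grip":0},{"slide":[-0.001,0,0.002],"twist":0,"grip":0}]';python3 -m creep '[{"slide":[0,0,0.001],"twist":0,"grip":0},{"slide":[0,0,0.0015],"twist":0,"grip":0},{"slide":[0,0,0.0015],"twist":0,"grip":0}]'
```

```text
time: 4.12
position: [0.5336, -0.0918, 0.0816]
tool_rot: [[0.456, 0.89, 0.001], [0.89, -0.456, 0.002], [0.002, 0.0, -1.0]]
force: [1.0, 1.0, 2.5]
grip_width: 0.0004
gripper_force: 1.7
time: 4.37
position: [0.5336, -0.0919, 0.0802]
tool_rot: [[0.456, 0.89, 0.001], [0.89, -0.456, 0.001], [0.002, 0.0, -1.0]]
force: [0.1, 2.7, 3.8]
grip_width: 0.001
gripper_force: 2.1
```

```bash
python3 -m creep '[{"slide":[0,0,0.0008],"twist":0,"grip":0},{"slide":[0,0,0.0015],"twist":0,"grip":0},{"slide":[0,0,0.0015],"twist":0,"grip":0}]';python3 -m creep '[{"slide":[0,0,0.0005],"twist":0,"grip":0},{"slide":[0,0,0.001],"twist":0,"grip":0},{"slide":[0,0,0.001],"twist":0,"grip":0}]'
```

```text
time: 4.62
position: [0.5336, -0.0919, 0.0787]
tool_rot: [[0.456, 0.89, 0.001], [0.89, -0.456, 0.001], [0.002, 0.0, -1.0]]
force: [1.0, 4.1, 6.0]
grip_width: 0.0004
gripper_force: 2.7
time: 4.87
position: [0.5337, -0.0919, 0.0783]
tool_rot: [[0.456, 0.89, 0.001], [0.89, -0.456, 0.001], [0.002, 0.0, -1.0]]
force: [-0.1, 4.5, 7.3]
grip_width: 0.0008
gripper_force: 3.6
```

```bash
python3 -m creep '[{"slide":[0,0,0.0003],"twist":0,"grip":0},{"slide":[0,0,0.0005],"twist":0,"grip":0},{"slide":[0.001,0,0.0005],"twist":0,"grip":0},{"slide":[0.002,0,0.0005],"twist":0,"grip":0}]';python3 -m creep '[{"slide":[0.001,0,0],"twist":0,"grip":0},{"slide":[0.002,0,0],"twist":0,"grip":0},{"slide":[0.002,0,0],"twist":0,"grip":0}]'
```

```text
time: 5.2
position: [0.5337, -0.0918, 0.0783]
tool_rot: [[0.456, 0.89, -0.001], [0.89, -0.456, -0.002], [-0.002, 0.0, -1.0]]
force: [-4.0, 0.1, 10.0]
grip_width: 0.0004
gripper_force: 5.1
time: 5.45
position: [0.5338, -0.0916, 0.0783]
tool_rot: [[0.457, 0.89, -0.003], [0.89, -0.457, -0.006], [-0.006, 0.0, -1.0]]
force: [-5.4, -2.8, 11.3]
grip_width: 0.0007
gripper_force: 5.4
```

```bash
python3 -m creep '[{"slide":[0.001,0,0],"twist":0,"grip":0},{"slide":[0.002,0,0],"twist":0,"grip":0},{"slide":[0.002,0,0],"twist":0,"grip":0}]'
```

```text
time: 5.7
position: [0.5344, -0.0906, 0.0783]
tool_rot: [[0.457, 0.889, -0.003], [0.889, -0.457, -0.007], [-0.008, 0.0, -1.0]]
force: [-5.2, -3.9, 10.2]
grip_width: 0.0006
gripper_force: 5.9
```

Moving now (1.2 mm further). I'll keep going slowly.

```bash
python3 -m creep '[{"slide":[0.001,0,0],"twist":0,"grip":0},{"slide":[0.002,0,0],"twist":0,"grip":0},{"slide":[0.003,0,0],"twist":0,"grip":0},{"slide":[0.003,0,0],"twist":0,"grip":0}]';python3 -m creep '[{"slide":[0.001,0,0],"twist":0,"grip":0},{"slide":[0.002,0,0],"twist":0,"grip":0},{"slide":[0.003,0,0],"twist":0,"grip":0},{"slide":[0.003,0,0],"twist":0,"grip":0}]'
```

```text
time: 6.03
position: [0.5357, -0.0879, 0.0783]
tool_rot: [[0.457, 0.889, -0.004], [0.889, -0.457, -0.007], [-0.008, -0.0, -1.0]]
force: [-6.4, -4.2, 11.1]
grip_width: 0.0004
gripper_force: 6.0
time: 6.37
position: [0.537, -0.0851, 0.0783]
tool_rot: [[0.457, 0.889, -0.004], [0.889, -0.457, -0.006], [-0.007, -0.0, -1.0]]
force: [-6.5, -3.3, 10.8]
grip_width: 0.0003
gripper_force: 6.1
```

```bash
python3 -m creep '[{"slide":[0.002,0,0],"twist":0,"grip":0},{"slide":[0.004,0,0],"twist":0,"grip":0},{"slide":[0.006,0,0],"twist":0,"grip":0},{"slide":[0.008,0,0],"twist":0,"grip":0},{"slide":[0.008,0,0],"twist":0,"grip":0}]'; python3 - <<'E'
from h import *
s=snap('top','t4.png');w=snap('wrist','w4.png');print(red(s),yel(s),red(w),yel(w))
cv2.imwrite('pics/w4c.png',cv2.resize(w['pixels'][100:300,150:350,::-1],None,fx=3,fy=3,interpolation=2))
E
```

```text
time: 6.78
position: [0.5409, -0.0772, 0.0782]
tool_rot: [[0.457, 0.89, -0.003], [0.89, -0.457, -0.005], [-0.006, -0.001, -1.0]]
force: [-6.0, -1.8, 10.5]
grip_width: 0.0009
gripper_force: 5.7
[] [] [([249, 259, 3, 10, 27], [249.9, 263.2])] [([226, 216, 50, 17, 731], [250.4, 223.8])]
```

View pics/w4c.png

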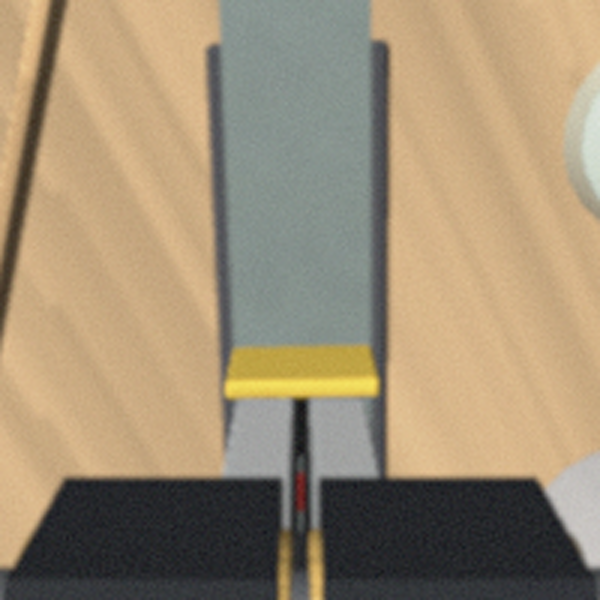

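The ledge sits against the fingertips and a sliver of red shows in the finger gap at (250,263). I'll work out where the ledge and that red sliver are.

```bash
python3 - <<'E'
from h import *
w=vision.snapshot('wrist');u=np.array([.457,.889,0]);b=np.array([.532,-.0953,.07])
print('ledge top bottom-edge (face)',(atz(w,250.4,231.5,.092)-b)@u,'top outer',(atz(w,250.4,216,.092)-b)@u,'red',[(atz(w,250,v,.07)-b)@u for v in(259,263,269)])
print('tip front',(np.array(status.state()['position'])-b)@u+.008)
E
```

```text
ledge top bottom-edge (face) 0.031372084428893235 top outer 0.04083433467328054 red [np.float64(0.002682306384745001), np.float64(-0.0003164919842736536), np.float64(-0.00486157410013062)]
tip front 0.028134650137900424
```

```bash
python3 - <<'E'
from h import *
snap('scene','s5.png')
L=[]
for f in('top1','t4'): L.append(cv2.resize(cv2.imread(f'pics/{f}.png')[170:300,220:420],None,fx=2,fy=2,interpolation=2))
for f in('scene1','s5'): L.append(cv2.resize(cv2.imread(f'pics/{f}.png')[145:245,105:305],(400,200),interpolation=2))
cv2.imwrite('pics/cmp.png',np.vstack([np.hstack(L[:2]),np.hstack(L[2:])]))
E
```

```text
(no output)
```

View pics/cmp.png

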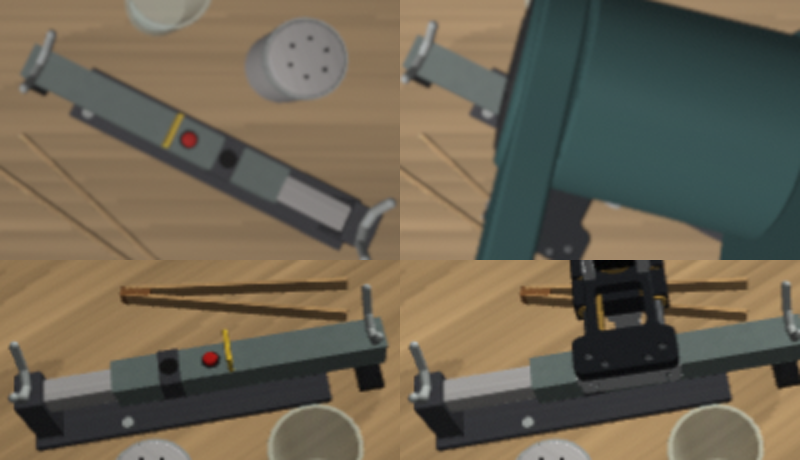

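The sleeve has slid out about 15 mm, shown by its inner end and fork moving in the scene view, and the tip is pushing the ledge. I'll ease the downward push and continue.

```bash
python3 -m creep '[{"slide":[0.001,0,-0.001],"twist":0,"grip":0},{"slide":[0.002,0,-0.002],"twist":0,"grip":0},{"slide":[0.004,0,-0.003],"twist":0,"grip":0},{"slide":[0.005,0,-0.004],"twist":0,"grip":0},{"slide":[0.007,0,-0.004],"twist":0,"grip":0},{"slide":[0.008,0,-0.004],"twist":0,"grip":0},{"slide":[0.008,0,-0.004],"twist":0,"grip":0}]'; python3 - <<'E'
from h import *
w=vision.snapshot('wrist');y=yel(w);print(red(w),y);u=np.array([.457,.889,0]);b=np.array([.532,-.0953,.07])
print('tip front',(np.array(status.state()['position'])-b)@u+.008)
E
```

```text
time: 7.57
position: [0.5439, -0.0707, 0.0785]
tool_rot: [[0.457, 0.889, -0.006], [0.889, -0.457, -0.006], [-0.008, -0.003, -1.0]]
force: [-1.0, -5.2, -2.5]
grip_width: 0.0007
gripper_force: 2.5
[([249, 268, 3, 8, 21], [249.9, 271.7])] [([226, 216, 50, 17, 730], [250.6, 223.6])]
tip front 0.03529053128397019
```

```bash
python3 -m creep '[{"slide":[0.001,0,0],"twist":0,"grip":0},{"slide":[0.003,0,0],"twist":0,"grip":0},{"slide":[0.004,0,0],"twist":0,"grip":0},{"slide":[0.006,0,0],"twist":0,"grip":0},{"slide":[0.007,0,0],"twist":0,"grip":0},{"slide":[0.007,0,0],"twist":0,"grip":0}]';python3 -m creep '[{"slide":[0.001,0,0],"twist":0,"grip":0},{"slide":[0.002,0,0],"twist":0,"grip":0},{"slide":[0.002,0,0],"twist":0,"grip":0}]'
```

```text
time: 8.12
position: [0.547, -0.0641, 0.0785]
tool_rot: [[0.457, 0.889, -0.006], [0.889, -0.457, -0.005], [-0.007, -0.003, -1.0]]
force: [-0.6, -5.4, -3.4]
grip_width: 0.0007
gripper_force: 2.8
time: 8.37
position: [0.5484, -0.0612, 0.0787]
tool_rot: [[0.457, 0.889, -0.005], [0.889, -0.457, -0.002], [-0.004, -0.003, -1.0]]
force: [-0.3, -2.4, -1.3]
grip_width: 0.0003
gripper_force: 1.3
```

```bash
python3 -m creep '[{"slide":[0.001,0,0],"twist":0,"grip":0},{"slide":[0.002,0,0],"twist":0,"grip":0},{"slide":[0.002,0,0],"twist":0,"grip":0}]'
```

```text
time: 8.62
position: [0.5498, -0.0589, 0.0797]
tool_rot: [[0.456, 0.89, -0.004], [0.89, -0.456, -0.002], [-0.004, -0.002, -1.0]]
force: [-1.4, -4.1, -3.1]
grip_width: 0.0004
gripper_force: 2.6
```

```bash
python3 -m creep '[{"slide":[0.001,0,0],"twist":0,"grip":0},{"slide":[0.002,0,0],"twist":0,"grip":0},{"slide":[0.002,0,0],"twist":0,"grip":0}]';python3 - <<'E'
from h import *
s=vision.snapshot('scene');w=vision.snapshot('wrist');print(red(s),yel(s),red(w),yel(w))
E
```

```text
time: 8.87
position: [0.5498, -0.0587, 0.0797]
tool_rot: [[0.457, 0.89, -0.006], [0.89, -0.457, -0.005], [-0.007, -0.002, -1.0]]
force: [-4.4, -8.4, -2.7]
grip_width: 0.0003
gripper_force: 4.7
[] [] [] [([226, 215, 50, 18, 719], [250.5, 223.3])]
```

The sleeve stopped and the push rose to 9.5 N, so it has probably locked. I'll back off, rise clear and look.

```bash
python3 -m creep '[{"slide":[-0.003,0,0],"twist":0,"grip":0},{"slide":[-0.007,0,0],"twist":0,"grip":0},{"slide":[-0.008,0,-0.003],"twist":0,"grip":0},{"slide":[-0.008,0,-0.015],"twist":0,"grip":0},{"slide":[-0.008,0,-0.035],"twist":0,"grip":0},{"slide":[-0.015,0,-0.06],"twist":0,"grip":0},{"slide":[-0.04,0,-0.085],"twist":0,"grip":0},{"slide":[-0.07,0,-0.1],"twist":0,"grip":0},{"slide":[-0.09,0,-0.105],"twist":0,"grip":0},{"slide":[-0.095,0,-0.105],"twist":0,"grip":0},{"slide":[-0.095,0,-0.105],"twist":0,"grip":0}]';python3 - <<'E'
from h import *
w=snap('wrist','w6.png');print(red(w),yel(w));u=np.array([.457,.889,0]);b=np.array([.532,-.0953,.075])
for r in red(w):print(atz(w,*r[1],.0745))
for r in yel(w):print((atz(w,*r[1],.092)-b)@u-.016)
cv2.imwrite('pics/w6c.png',cv2.resize(w['pixels'][60:260,130:400,::-1],None,fx=2.5,fy=2.5,interpolation=2))
E
```

```text
time: 9.88
position: [0.509, -0.1413, 0.1877]
tool_rot: [[0.458, 0.889, 0.003], [0.889, -0.458, -0.0], [0.001, 0.003, -1.0]]
force: [-0.8, 0.3, 0.6]
grip_width: -0.0001
gripper_force: 0.0
[([243, 139, 13, 13, 133], [249.2, 144.8])] [([232, 85, 33, 5, 138], [247.5, 86.7])]
[ 0.53186998 -0.09508706  0.0745    ]
0.035540882704591006
```

View pics/w6c.png

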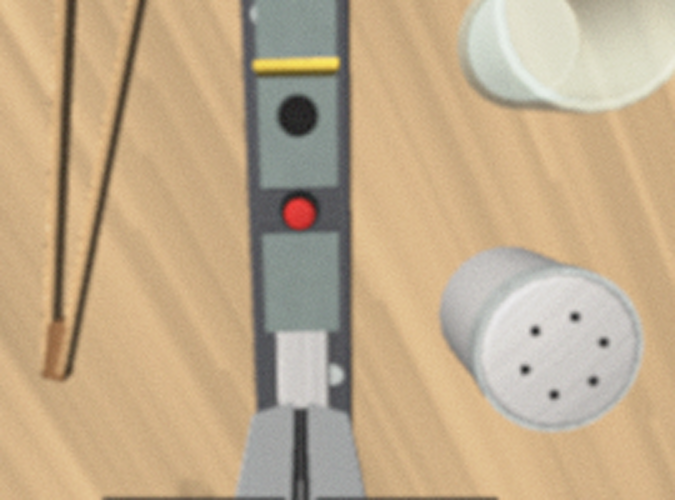

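The red button is up through the hole in the dark band, at crop (299,213). The ledge is about 35 mm out, the bystanders are undisturbed and the hand is clear.

```bash
python3 -c "
from bench import finish_job;print(finish_job())"
```

```text
the job is handed in; nothing more can be done
None
```

I handed in the job: the sleeve is about 35 mm farther out with the red button up through the next hole, the highest measured force was about 13 N, the tumbler, tin and tongs were not touched, and the hand is clear.

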